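# Lever open the flat parts case

### The arm

A 7-joint arm with a two-finger parallel gripper is mounted at the origin on the work surface. World frame = base frame: x ahead of the robot, y to its left, z up, the work surface at z = 0. Lengths are in m, angles in rad, forces in N, time in s.
With the tool pointing down it reaches from about 0.425 to 0.925 m from the base axis. Payload 6.8 kg.
Tool frame: the origin (TCP) lies on the centre line of the jaws, within the pads' length; the fingertips stand 8 mm ahead of it and the grasp point (between the pads) lies 11 mm behind it (bot.tips_ahead is the distance from the TCP to the fingertips, in m); z points along the fingers, y is the line along which they close (so a half turn about z gives the same grasp; the last joint's range is limited). The gripper opens to 85 mm and grips with 20 to 120 N. Pads are 22 mm wide; open, the fingers measure 114 mm over their backs; the gripper's body (76 mm by 85 mm) begins 54 mm behind the grasp point. The pads swing forward as they close: fully open they stand 13 mm farther back than shut.
Start: joints at [1.006, 0.477, 0.022, 1.555, -0.011, 1.109, -0.083], TCP at [0.298, -0.606, 0.239] pointing down, gripper open.
Joint ranges: [-2.96, 2.96], [-0.34, 2.1], [-1.41, 1.46], [0.24, 2.44], [-1.37, 4.51], [0.17, 1.92], [-2.96, 2.96]. Speed limits (rad/s): [2.39, 2.39, 3.14, 3.14, 3.14, 3.14, 3.14].

### API

Orientations are given as a unit quaternion [w, x, y, z].
In Python, from station import bot gives the robot as it stands.
- The arm moves only by the tool send_rows, never from a script. Its argument "deltas" is text: rows parted by semicolons, each of 4 numbers parted by spaces: the shift along the tool's x, y, z in m, then the turn about the tool's z in degrees. In form: x y z spin; .... A call has 1 to 5 rows; each row is the pose to reach, as a shift and turn from the pose commanded when the call began, along the tool's axes at that moment; what a row does not reach only later rows make up. A row lasts 1/10 s, in which the tool goes at most 50 mm and 8.59 degrees, less where a joint would pass 70% of its speed; a pose out of reach is approached as far as the arm can. A call with a gripper value outside its range is refused whole. "claw" is the opening, from 0 (shut) to 1 (fully open), set as the call begins (left out, the last holds). The fingers move at their own pace and stop on an object; "force" is the grip in N (left out, the last holds). Time passes only in rows, so rows that repeat a pose let the fingers close. It gives the time, the measured TCP pose, the force, the opening and the grip force at its end, in the units of the state.
- bot.get_obs(): the state, without advancing time (a new reading comes with each control period).
- bot.read_camera(name): name is "scene" or "side" or "wrist"; returns a dict with "img" (384x512x3 uint8, red, green, blue), "depth" (384x512 float32, m along the optical axis (not along the pixel's ray), 0 where there is no reading), "fx", "fy", "cx", "cy" (pixels), "dist_coeffs" ([k1, k2, p1, p2, k3] as OpenCV has them; the pictures are not rectified), "camera_from_world" (4x4, takes a point from world to camera coordinates). Camera axes: x right, y up, looking along -z (the intrinsics and any distortion apply to the point x, -y, -z); pixel columns grow to the right and rows downward; lengths in m; the calibration is good to about 2 mm. A picture is of the moment at which its call begins.
- bot.hand_in(): hands the job in; it is judged then, once.
Trained networks look in a picture, given as the dict that the camera call returned (one of the last four; its "shot" number tells which), for a name from the list of things; names that differ only in an ending like _2 or _b are one class to them, and where a whole thing is asked for, a point or a joint stands for the part that bears it (a point fixed in the world has none). Each returns a list of dicts, best first, with "confidence" (0 to 1); they miss things now and then, are a little off and sometimes report something else, mostly with a low value. They report only what shows in the picture. A call takes as long as a camera call.
- bot.masks_of(picture, query): "mask" (384x512 bool, what is visible of it).
- bot.landmark_of(picture, query): "xyz" ([x, y, z] in m, in world coordinates, good to about 4 mm: a listed point, or the origin of a listed thing).
The state is a dict: "t": time; "q": joint angles; "joint_vel": joint speeds; "joint_torque": joint torques, N m; "eef_pos": TCP position; "tool_rot": TCP orientation; "contact_force": force on the tool from outside, world axes, zero at the start; "torque": the same for the moment, N m; "gripper_width": opening from 0.0 (shut) to 1.0 (fully open); "grasp_force": force on a finger pad.
Only numpy, scipy, OpenCV 4.12 (cv2) and the standard library are available. Lean on these libraries where they do the work, as an engineer would, in place of code of your own. Each camera call takes 0.05 s, during which the arm holds its last target. There are 200 camera calls.

### The job

Take the flat-bladed opening tool from the mat, push its blade into the slot under the front lip of the low, wide parts case and lever the hinged cover up until it stands open at least 60 degrees. Use only the blade: neither the fingers nor the arm may touch that case or its cover. Leave the cover standing open and lay the tool back down on the mat.

Things in the scene. Friction and masses are not known exactly. Their poses are not given: they have to be found in the camera images.
- pry_mid (a point): Opening tool, 50 to 100 g, flat on the mat beside a round-shafted screwdriver and a brush: straight black handle 100 long (x), 18 wide, 20 high mm, and a flat steel blade 80 long, 20 wide, 2 thick on its front. The point is the handle's centre, 10 mm above its underside; x runs towards the blade, z up. The blade lies level with this point, 50 to 130 mm along +x.
- flat_slot (a point): Low wide black case, fixed, 110 deep (x), 150 wide, 55 mm high, flat grey cover on top. The point: middle of the slot in its front wall (4 mm), at the outer face, 47 mm above the bench; x points level in towards the hinge, z up. Slot 90 wide, 39 to 55 mm above the bench; inside it is free 60 mm deep. Hinge axis along y, 110 mm along +x and 8 mm above the point.
- flat_cover (a joint): Hinge angle (rad) of the low case's cover: 0 shut, grows as the lip rises, stop at 1.75. Cover 5 mm thick, underside 55 mm above the bench, lip 8 mm out from the wall. Stiff hinge: stays where left; about 2 N lifts it. The other case, taller and narrower (100 high, 105 wide), is not the one; the two may stand either way round.
- mat_mid (a point): Pale grey work mat the tools lie on, 220 (x) by 230 (y) mm, 3 mm thick, fixed to the bench. The point is the middle of its upper face; z up.

How it is judged:
By the outcome, as a careful person would: the job done as asked, in the order asked, and still so for the second after the job is handed in, with the robot touching nothing.
It also fails if it takes over 51 s, if anything falls off the work surface, if the arm or the gripper's body presses on something with over 40 N, if the wrist force passes 120 N, or if a joint passes its speed limit or range.

## Working session

There is one attempt and no reset: what is moved stays moved. The work goes in short steps, Python scripts to look and compute and a tool call to move; the robot and the scene stay as the last step left them, time stands still between calls to the robot, and variables do not carry over. Pictures are saved under pics/ and viewed, at most 10 in all, crops included, and the job is handed in when it is done.

Besides the shell and the picture viewer there is one more tool, called by a JSON object that holds its "method" and its "body", one argument or row to a line. send_rows: Moves the arm, as the interface text tells. Its arguments: {"type":"object","properties":{"deltas":{"type":"string"},"claw":{"type":"number"},"force":{"type":"number"}},"required":["deltas"]}

```bash
mkdir -p pics; ls
cat > h.py <<'E'
import numpy as np, cv2
from station import bot
from scipy.spatial.transform import Rotation as R
def shot(cam,fn=None):
    p=bot.read_camera(cam)
    if fn: cv2.imwrite('pics/'+fn,p['img'][:,:,::-1])
    return p
def world(p,uv):
    uv=np.array(uv,float).reshape(-1,2)
    K=np.array([[p['fx'],0,p['cx']],[0,p['fy'],p['cy']],[0,0,1]])
    n=cv2.undistortPoints(uv.reshape(-1,1,2),K,np.array(p['dist_coeffs'])).reshape(-1,2)
    d=p['depth'][uv[:,1].astype(int),uv[:,0].astype(int)]
    c=np.c_[n[:,0]*d,-n[:,1]*d,-d,np.ones(len(d))]
    return (c@np.linalg.inv(p['camera_from_world']).T)[:,:3],d
def maskpts(p,m):
    v,u=np.nonzero(m); w,d=world(p,np.c_[u,v]); return w[d>0]
E
python3 - <<'E'
from h import *
o=bot.get_obs();print(o)
ims=[]
for c in ['scene','side']:
    p=shot(c); ims.append(p['img'])
    for q in ['pry_mid','flat_slot','flat_cover','mat_mid']:
        try:
            print(c,q,[(np.round(r['xyz'],4).tolist(),round(r['confidence'],2)) for r in bot.landmark_of(p,q)][:3])
        except Exception as e: print(q,e)
    for q in ['pry_mid','flat_cover']:
        for r in bot.masks_of(p,q)[:2]:
            w=maskpts(p,r['mask']); v,u=np.nonzero(r['mask'])
            rc=cv2.minAreaRect(w[:,:2].astype(np.float32)*1000)
            print(c,q,r['confidence'],len(w),u.mean(),v.mean(),np.round(np.median(w,0),4),rc)
cv2.imwrite('pics/a.png',cv2.resize(np.vstack(ims),(512*600//768*2//2,600))[:,:,::-1])
cv2.imwrite('pics/scene.png',cv2.resize(ims[0],(800,600))[:,:,::-1])
cv2.imwrite('pics/side.png',cv2.resize(ims[1],(800,600))[:,:,::-1])
E
```

```text
pics
{'t': 0.0, 'q': array([ 1.0058803 ,  0.47777023,  0.022366  ,  1.5565022 , -0.01146171,
        1.10930856, -0.08312808]), 'joint_vel': array([ 0.00079623, -0.00063683,  0.00098637, -0.00113725, -0.00018142,
       -0.00123305, -0.00077513]), 'joint_torque': array([-1.43789093e-03, -5.96447539e+01,  1.60782795e+00, -2.81191278e+01,
        1.26418151e-02,  9.34084004e-03, -2.07858102e-05]), 'eef_pos': array([ 0.2974317 , -0.60526308,  0.23832484]), 'tool_rot': array([-8.80527380e-04,  9.74029178e-01,  2.26420617e-01, -2.99329799e-04]), 'contact_force': array([ 0.03613622, -0.14293812,  0.0701443 ]), 'torque': array([ 0.03016901,  0.01014962, -0.02879718]), 'grasp_force': 0.0, 'gripper_width': 0.9989684176609892}
scene pry_mid [([0.4686, -0.0198, 0.0091], 0.8)]
scene flat_slot [([0.5091, -0.2568, 0.0464], 0.85)]
flat_cover it knows: flat_slot, mat_mid, pry_mid
scene mat_mid [([0.5024, -0.0214, 0.0047], 0.76), ([0.4698, -0.0219, 0.0116], 0.26)]
scene pry_mid 0.94 844 221.15938606847698 206.59858323494686 [ 0.5104 -0.0218  0.0163] ((508.6640625, -16.78771209716797), (181.1423797607
[... 283 characters left out ...]
75275563846026 [ 0.5605 -0.2712  0.0607] ((544.6698608398438, -268.0965576171875), (159.58984375, 155.0153350830078), 84.15011596679688)
side pry_mid [([0.4716, -0.0192, 0.0116], 0.7)]
side flat_slot [([0.5064, -0.2554, 0.0484], 0.71)]
flat_cover it knows: flat_slot, mat_mid, pry_mid
side mat_mid [([0.5078, -0.0143, 0.0035], 0.68)]
side pry_mid 0.89 861 280.58516801854 208.41019698725376 [ 0.4954 -0.0135  0.0172] ((508.7425842285156, -18.722675323486328), (182.24354553222656, 37.1839714050293), 7.126006126403809)
side pry_mid 0.49 1684 268.90538143110587 124.52513305736251 [ 0.5573 -0.257   0.0611] ((573.36474609375, -267.5633544921875), (152.8217315673828, 150.056640625), 79.66714477539062)
```

View pics/scene.png

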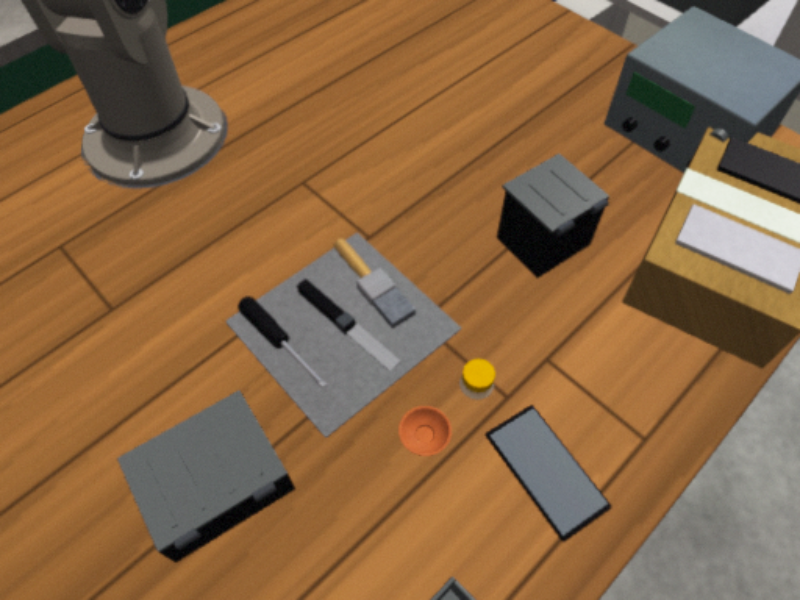

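View pics/side.png

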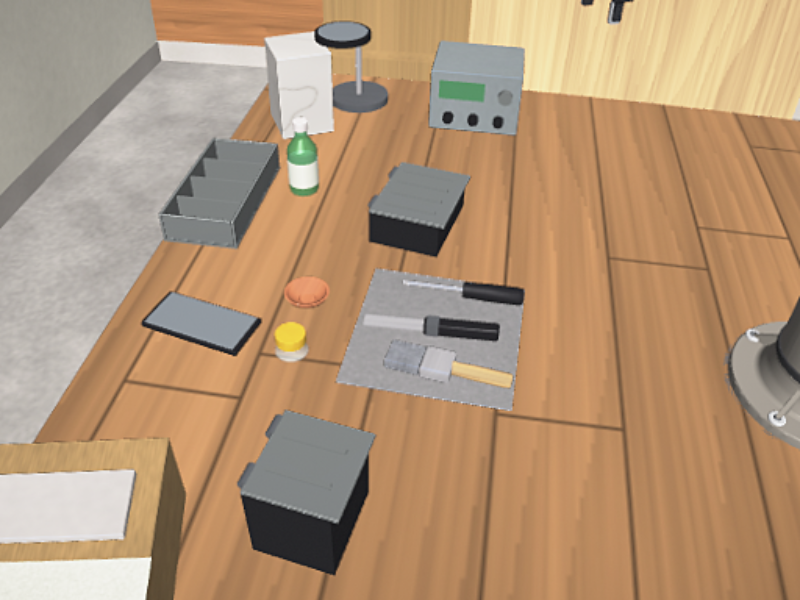

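Both views agree. The low case is at lower left in the scene view (cover about 120–292, 395–555), with its hinge barrels on the side away from the robot. The tool lies mid-mat (300–398, 282–368) with the blade pointing away from the robot, between the screwdriver and the brush. Next I'll refine the yaws.

```bash
cat >> h.py <<'E'
def ray(p,uv,z):
    uv=np.array(uv,float).reshape(-1,2)
    K=np.array([[p['fx'],0,p['cx']],[0,p['fy'],p['cy']],[0,0,1]])
    n=cv2.undistortPoints(uv.reshape(-1,1,2),K,np.array(p['dist_coeffs'])).reshape(-1,2)
    T=np.linalg.inv(p['camera_from_world'])
    d=np.c_[n[:,0],-n[:,1],-np.ones(len(n))]@T[:3,:3].T
    o=T[:3,3]; return o+d*((z-o[2])/d[:,2])[:,None]
E
python3 - <<'E'
from h import *
for c in ['scene','side']:
    p=shot(c); g=p['img'].mean(2)
    for q in ['flat_slot','flat_cover']:
        for r in bot.masks_of(p,q)[:1]:
            m=r['mask']; 
            v,u=np.nonzero(m); w,d=world(p,np.c_[u,v])
            k=(d>0)&(abs(w[:,2]-.060)<.004)&(g[v,u]>55)
            w2=ray(p,np.c_[u,v][k],.060)[:,:2]*1000
            mm=np.zeros(m.shape,np.uint8); mm[v[k],u[k]]=1
            print(c,q,round(r['confidence'],2),k.sum(),np.median(w[k,2]),cv2.minAreaRect(w2.astype(np.float32)),w2.mean(0))
            # PCA-free: percentile-based tight rect
            best=min(((np.prod(np.ptp(np.percentile(w2@np.array([[np.cos(a),-np.sin(a)],[np.sin(a),np.cos(a)]]),[1,99],axis=0),axis=0)),a) for a in np.radians(np.arange(-45,45,.5))))
            a=best[1];e=w2@np.array([[np.cos(a),-np.sin(a)],[np.sin(a),np.cos(a)]]);pc=np.percentile(e,[.5,99.5],axis=0)
            print('  yaw',np.degrees(a),'size',np.ptp(pc,axis=0),'ctr',np.array([[np.cos(a),-np.sin(a)],[np.sin(a),np.cos(a)]])@pc.mean(0))
    m=bot.masks_of(p,'pry_mid')[0]['mask'];v,u=np.nonzero(m)
    w=ray(p,np.c_[u,v],.015)[:,:2]*1000
    print(c,'tool',cv2.fitLine(w.astype(np.float32),cv2.DIST_HUBER,0,.01,.01).ravel())
    for s in (0,1):
        k=(g[v,u]>85)==bool(s); f=cv2.fitLine(w[k].astype(np.float32),cv2.DIST_HUBER,0,.01,.01).ravel()
        print('   bright' if s else '   dark',k.sum(),np.median(w[k],0),np.percentile(w[k],[2,98],axis=0).ravel(),np.degrees(np.arctan2(f[1],f[0])))
E
```

```text
scene flat_slot 0.56 5915 0.060757796078199644 ((559.8749389648438, -268.33624267578125), (149.80555725097656, 124.53616333007812), 79.19002532958984) [ 560.17602563 -270.31622883]
  yaw -12.000000000000002 size [121.49357398 147.86032738] ctr [ 559.39702179 -268.41437985]
scene flat_cover 0.95 5799 0.06074637972244257 ((557.0256958007812, -267.81536865234375), (149.79185485839844, 118.76126861572266), 79.23826599121094) [ 559.14656308 -270.03551949]
  yaw -11.0 size [116.38052571 148.10545427] ctr [ 557.41026334 -267.85134922]
scene tool [ 9.9935800e-01  3.5826895e-02  5.1051279e+02 -2.0608091e+01]
   dark 461 [470.31939189 -22.11717669] [418.53039808 -33.42460384 517.08440506 -10.48033543] 1.0955433
   bright 446 [555.09441687 -18.83004404] [418.80255962 -34.59803963 598.1380589   -7.29639955] 2.7942417
side flat_slot 0.81 1676 0.06112304738786617 ((561.0845947265625, -263.67327880859375), (155.47793579101562, 125.82891082763672), 79.38909912109375) [ 559.03606027 -261.00196397]
  yaw -11.0 size [123.06871786 152.80705548] ctr [ 560.75961931 -263.78351853]
side flat_cover 0.7 1633 0.06113562670215378 ((558.7906494140625, -264.42938232421875), (153.2711944580078, 121.53563690185547), 79.4584732055664) [ 557.56354609 -261.88233404]
  yaw -11.5 size [118.02673941 151.70823342] ctr [ 558.01513224 -264.56366805]
side tool [ 9.9951768e-01  3.1054428e-02  5.0820663e+02 -1.9392616e+01]
   dark 429 [464.93868142 -18.47048428] [424.6038609  -35.7397004  518.4631623   -2.90232682] 2.3658218
   bright 506 [534.81888538 -19.9936453 ] [ 4.38091897e+02 -3.98940908e+01  5.96807601e+02 -2.80136454e-02] 7.544616
```

{"method": "send_rows", "body": {
  "deltas": "0.0287 -0.0294 0 0; 0.0574 -0.0588 0 0; 0.086 -0.0882 0 0; 0.1147 -0.1176 0 0; 0.1434 -0.147 0 0",
  "claw": 0.7,
  "force": 120
}}

```text
t: 1.5
eef_pos: [0.362, -0.4091, 0.2395]
tool_rot: [0.0, 0.974, 0.226, 0.0]
contact_force: [0.1, -0.2, -0.4]
gripper_width: 0.705
grasp_force: 0.0
```

{"method": "send_rows", "body": {
  "deltas": "0.0287 -0.0294 0 0; 0.0574 -0.0588 0 0; 0.086 -0.0882 0 0; 0.1147 -0.1176 0 0; 0.1434 -0.147 0 0"
}}

```text
t: 2.0
eef_pos: [0.4258, -0.2139, 0.2397]
tool_rot: [0.0, 0.974, 0.226, 0.0]
contact_force: [1.3, 0.3, -0.0]
gripper_width: 0.701
grasp_force: 0.0
```

{"method": "send_rows", "body": {
  "deltas": "0.0287 -0.0294 0 0; 0.0574 -0.0588 0 0; 0.086 -0.0882 0 0; 0.1147 -0.1176 0 0; 0.1434 -0.147 0 0"
}}

```text
t: 2.5
eef_pos: [0.4897, -0.0187, 0.2397]
tool_rot: [0.0, 0.974, 0.226, 0.0]
contact_force: [0.6, -0.8, -0.1]
gripper_width: 0.699
grasp_force: 0.0
```

{"method": "send_rows", "body": {
  "deltas": "0 0 0 8; 0 0 0 16; 0 0 0 24; 0 0 0.03 24; 0 0 0.03 24"
}}

```text
t: 3.0
eef_pos: [0.4872, -0.0204, 0.2069]
tool_rot: [0.0, 1.0, 0.019, -0.003]
contact_force: [-0.6, 0.5, 0.2]
gripper_width: 0.696
grasp_force: 0.0
```

```bash
cat >> h.py <<'E'
def rel(xyz,yaw):
    o=bot.get_obs();q=o['tool_rot'];r=R.from_quat([q[1],q[2],q[3],q[0]]);M=r.as_matrix()
    y0=np.degrees(np.arctan2(M[1,0],M[0,0]))
    print('t',o['t'],'pos',np.round(o['eef_pos'],4),'yaw',round(y0,2),'tilt',np.round(M[:,2],3),'F',np.round(o['contact_force'],1),'w',round(o['gripper_width'],3),round(o['grasp_force'],1))
    print('delta',np.round((np.array(xyz)-o['eef_pos'])@M,4),'spin',round(y0-yaw,2))
E
python3 - <<'E'
from h import *
rel([.489,-.0198,.13],2)
p=shot('wrist','w1.png'); g=p['img'].mean(2)
for q in ['pry_mid','mat_mid']: print(q,[(np.round(r['xyz'],4).tolist(),round(r['confidence'],2)) for r in bot.landmark_of(p,q)][:3])
m=bot.masks_of(p,'pry_mid')[0]['mask'];v,u=np.nonzero(m)
w=ray(p,np.c_[u,v],.014)[:,:2]*1000
f=cv2.fitLine(w.astype(np.float32),cv2.DIST_HUBER,0,.01,.01).ravel();print(f,np.degrees(np.arctan2(f[1],f[0])),cv2.minAreaRect(w.astype(np.float32)))
for b in range(420,600,20):
    k=abs(w[:,0]-b)<5
    if k.any(): print(b,w[k,1].min(),w[k,1].max())
E
```

```text
t 3.0 pos [ 0.4872 -0.0204  0.2069] yaw 2.19 tilt [-0.005 -0.    -1.   ] F [-0.6  0.5  0.2] w 0.696 0.0
delta [ 0.0022 -0.0005  0.0769] spin 0.19
pry_mid [([0.4688, -0.0177, 0.014], 0.55)]
mat_mid [([0.5037, -0.0172, 0.0041], 0.64)]
[ 9.9933761e-01  3.6390752e-02  5.1857788e+02 -1.7198147e+01] 2.085497 ((510.98590087890625, -17.959625244140625), (182.22512817382812, 20.680217742919922), 2.34403657913208)
420 -29.299491903518792 -12.018953171274932
440 -28.719605159607394 -10.361059503714786
460 -28.68111251973842 -9.917989459172952
480 -28.030126728150243 -10.237482935141182
500 -27.169526174367146 -8.628656339719763
520 -27.288555979054724 -8.064245768418381
540 -26.379007560464665 -6.523124411392711
560 -26.46235272901203 -5.968332547946365
580 -24.609177713509304 -5.437177717281069
```

View pics/w1.png

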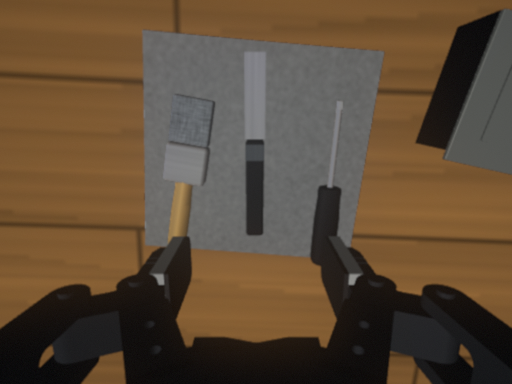

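The wrist view shows the tool on centre (columns 245–265). The brush is about 45 mm to its left and the screwdriver about 65 mm to its right. I'll narrow the jaws before going down.

{"method": "send_rows", "body": {
  "deltas": "0.002 -0.001 0.04 0; 0.002 -0.001 0.08 0; 0.002 -0.0015 0.12 0; 0.002 -0.0015 0.15 0; 0.002 -0.0015 0.15 0",
  "claw": 0.4
}}

```text
t: 3.7
eef_pos: [0.4893, -0.0188, 0.057]
tool_rot: [-0.0, 1.0, 0.019, -0.003]
contact_force: [-0.4, -0.4, 0.4]
gripper_width: 0.403
grasp_force: 0.0
```

Run:
```python
from h import *
print(bot.tips_ahead)
rel([.489,-.0187,.0145],2.2)
```

```text
0.008
t 3.7 pos [ 0.4893 -0.0188  0.057 ] yaw 2.19 tilt [-0.006 -0.    -1.   ] F [-0.4 -0.4  0.4] w 0.403 0.0
delta [-0.     -0.0001  0.0425] spin -0.01
```

{"method": "send_rows", "body": {
  "deltas": "0 0 0.02 0; 0 0 0.035 0; 0 0 0.044 0; 0 0 0.044 0; 0 0 0.044 0"
}}

```text
t: 4.2
eef_pos: [0.4922, -0.0187, 0.0165]
tool_rot: [0.0, 1.0, 0.019, 0.001]
contact_force: [0.4, -0.1, 0.6]
gripper_width: 0.401
grasp_force: 0.0
```

{"method": "send_rows", "body": {
  "deltas": "0 0 0 0; 0 0 0 0; 0 0 0 0; 0 0 0 0; 0 0 0 0",
  "claw": 0,
  "force": 120
}}

```text
t: 4.7
eef_pos: [0.4922, -0.0187, 0.0168]
tool_rot: [0.0, 1.0, 0.019, 0.001]
contact_force: [-1.9, 0.6, 10.9]
gripper_width: 0.176
grasp_force: 117.8
```

{"method": "send_rows", "body": {
  "deltas": "0 0 -0.002 0; 0 0 -0.01 0; 0 0 -0.04 0; 0 0 -0.07 0; 0 0 -0.1 0"
}}

```text
t: 5.2
eef_pos: [0.491, -0.0187, 0.1169]
tool_rot: [-0.0, 1.0, 0.019, -0.0]
contact_force: [0.6, -0.1, -1.4]
gripper_width: 0.173
grasp_force: 117.7
```

Run:
```python
from h import *
rel([.489,-.0187,.0145],2.2)
p=shot('wrist','w2.png'); g=p['img'].mean(2)
r=bot.masks_of(p,'pry_mid')
if r:
    m=r[0]['mask'];w=maskpts(p,m);print(r[0]['confidence'],len(w))
    for b in np.arange(.44,.64,.01):
        k=abs(w[:,0]-b)<.005
        if k.sum()>5: print(round(b,3),np.round(np.median(w[k],0),4),k.sum(), w[k,1].min(),w[k,1].max())
print([(np.round(r['xyz'],4).tolist(),round(r['confidence'],2)) for r in bot.landmark_of(p,'flat_slot')])
s=shot('side');cv2.imwrite('pics/w2.png',np.hstack([p['img'],s['img']])[:,:,::-1][:, 112:912])
```

```text
t 5.2 pos [ 0.491  -0.0187  0.1169] yaw 2.18 tilt [-0.  0. -1.] F [ 0.6 -0.1 -1.4] w 0.173 117.7
delta [-0.002  -0.      0.1024] spin -0.02
0.93 15126
0.45 [ 0.4537 -0.0193  0.1225] 198 -0.028636614418435263 -0.010780833641857245
0.46 [ 0.46   -0.0193  0.1226] 704 -0.028013138785852293 -0.010679441538812055
0.47 [ 0.4699 -0.0188  0.1227] 715 -0.027502878281874053 -0.01087088859706103
0.48 [ 0.48   -0.0184  0.1226] 689 -0.026012493658537042 -0.0013067439647443963
0.49 [ 0.4901 -0.018   0.1226] 721 -0.025524632215840358 -0.0020224861979604956
0.5 [ 0.5006 -0.0178  0.123 ] 782 -0.02669378233991457 -0.008511331846627609
0.51 [ 0.51   -0.0174  0.1232] 995 -0.02664864319752952 -0.008273242094248474
0.52 [ 0.5197 -0.0169  0.1171] 1255 -0.026789318465041123 -0.007068631391603072
0.53 [ 0.5301 -0.0167  0.1136] 1061 -0.02666695697456447 -0.0068366672076293124
0.54 [ 0.5401 -0.0163  0.1136] 1131 -0.026436088666389808 -0.006202334442467646
0.55 [ 0.5501 -0.016   0.1136] 1190 -0.025933348584112954 -0.0060738529626875575
0.56 [ 0.5601 -0.0158  0.1135] 1258 -0.025735663274418587 -0.005458018704203711
0.57 [ 0.5701 -0.0154  0.1136] 1383 -0.02560367611789819 -0.005356960053408489
0.58 [ 0.58   -0.0151  0.1135] 1477 -0.02531919029518585 -0.004790394771307693
0.59 [ 0.59   -0.0149  0.1135] 1564 -0.02493329741695452 -0.004664025649317607
[]
```

View pics/w2.png

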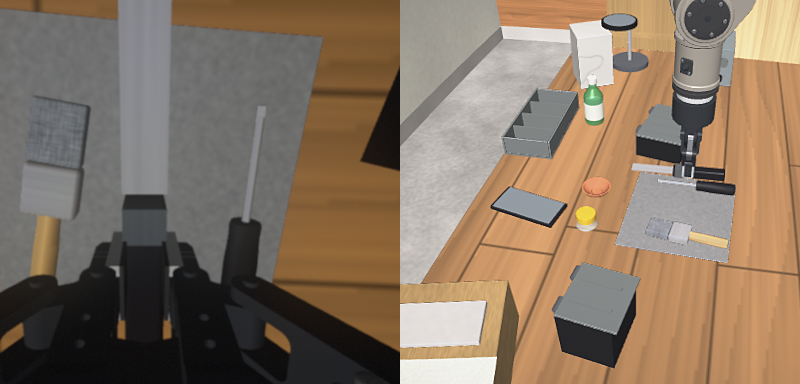

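The tool is held level and centred: the blade's centre is 4.3 mm below the TCP and its tip is about 109 mm ahead. Next is the approach pose in front of the slot, with the tip 25 mm out.

{"method": "send_rows", "body": {
  "deltas": "-0.02 0.035 0 0; -0.045 0.07 0 0; -0.07 0.105 0 0; -0.09 0.14 0 0; -0.105 0.175 0 0"
}}

```text
t: 5.9
eef_pos: [0.3903, -0.1984, 0.1142]
tool_rot: [-0.001, 1.0, 0.019, -0.002]
contact_force: [0.9, -0.7, 0.0]
gripper_width: 0.171
grasp_force: 117.7
```

{"method": "send_rows", "body": {
  "deltas": "-0.018 0.033 0 0; -0.018 0.033 0 6.5; -0.018 0.033 0 13; -0.018 0.033 0 13; -0.018 0.033 0 13"
}}

```text
t: 6.4
eef_pos: [0.3758, -0.2307, 0.1146]
tool_rot: [-0.0, 0.996, -0.093, -0.001]
contact_force: [-0.7, 0.2, -0.6]
gripper_width: 0.177
grasp_force: 117.7
```

Run:
```python
from h import *
rel([.376,-.2314,.0513],-10.8)
p=shot('wrist','w3.png'); g=p['img'].mean(2)
for q in ['flat_slot']: print(q,[(np.round(r['xyz'],4).tolist(),round(r['confidence'],2)) for r in bot.landmark_of(p,q)][:3])
for r in bot.masks_of(p,'flat_cover')[:1]:
    m=r['mask'];v,u=np.nonzero(m); w,d=world(p,np.c_[u,v]);k=(d>0)&(abs(w[:,2]-.060)<.004)
    w=w[k];a=np.radians(-10.8);U=np.array([np.cos(a),np.sin(a)]);V=np.array([-U[1],U[0]])
    S=np.array([.5077,-.2565]);X=(w[:,:2]-S)@U;Y=(w[:,:2]-S)@V
    print(len(w),'X',np.percentile(X,[.5,99.5]),'Y',np.percentile(Y,[.5,99.5]))
    for b in np.arange(-.07,.075,.02):
        kk=abs(Y-b)<.004
        if kk.sum()>5: print('Y',round(b,2),'Xmin',np.percentile(X[kk],1))
r=bot.masks_of(p,'pry_mid')
if r:
    w=maskpts(p,r[0]['mask']);X=(w[:,:2]-S)@U;Y=(w[:,:2]-S)@V
    print('tool X',np.percentile(X,[1,50,99,99.9]));k=X>-.07;print(np.percentile(Y[k],[1,50,99]),np.median(w[k,2]))
```

```text
t 6.4 pos [ 0.3758 -0.2307  0.1146] yaw -10.62 tilt [-0.001  0.001 -1.   ] F [-0.7  0.2 -0.6] w 0.177 117.7
delta [0.0005 0.0007 0.0633] spin 0.18
flat_slot []Traceback (most recent call last):
  File "<stdin>", line 15, in <module>
NameError: name 'S' is not defined
```

View pics/w3.png

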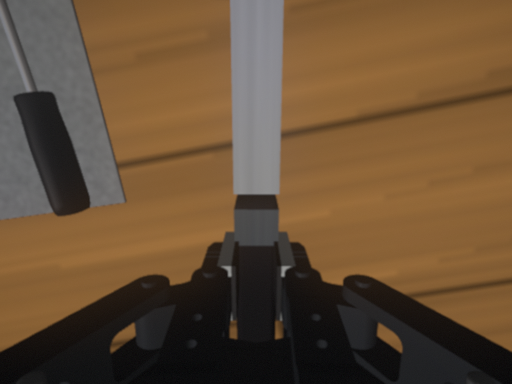

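The wrist camera can't see the case from here: only the blade and the mat's edge are in view. I'll lower and check from the scene and side cameras.

{"method": "send_rows", "body": {
  "deltas": "0 0.0005 0.03 0; 0 0.0005 0.055 0; 0 0.0005 0.063 0; 0 0.0005 0.063 0; 0 0.0005 0.063 0"
}}

```text
t: 7.1
eef_pos: [0.3766, -0.2318, 0.0529]
tool_rot: [0.0, 0.996, -0.094, 0.0]
contact_force: [-0.3, -1.4, -0.5]
gripper_width: 0.175
grasp_force: 117.7
```

Run:
```python
from h import *
rel([.376,-.2314,.0513],-10.8)
a=np.radians(-10.8);U=np.array([np.cos(a),np.sin(a)]);V=np.array([-U[1],U[0]]);S=np.array([.5077,-.2565])
im=[]
for c in ['scene','side']:
    p=shot(c)
    r=bot.masks_of(p,'pry_mid')
    if r:
        w=maskpts(p,r[0]['mask']);X=(w[:,:2]-S)@U;Y=(w[:,:2]-S)@V;k=(X>-.1)&(X<.02)
        print(c,r[0]['confidence'],len(w),'tool X',np.percentile(X,[1,50,98,99.9]),np.percentile(Y[k],[1,50,99]),np.median(w[k,2]))
    x,y=(150,300) if c=='scene' else (270,140)
    x0=max(0,x-100);y0=max(0,min(y-75,234)); im.append(cv2.resize(p['img'][y0:y0+150,x0:x0+200],(400,300),interpolation=cv2.INTER_CUBIC))
cv2.imwrite('pics/b.png',np.hstack(im)[:,:,::-1])
```

```text
t 7.1 pos [ 0.3766 -0.2318  0.0529] yaw -10.81 tilt [ 0.001 -0.    -1.   ] F [-0.3 -1.4 -0.5] w 0.175 117.7
delta [-0.0007 -0.0003  0.0016] spin -0.01
scene 0.71 700 tool X [-0.16699396 -0.08890132 -0.02588086 -0.02438633] [-0.01309104 -0.00314986  0.00691665] 0.05031831993441854
side 0.75 546 tool X [-0.20298695 -0.14566352 -0.02959083 -0.02195086] [-0.08403443  0.00154837  0.01125905] 0.05072758656888532
```

View pics/b.png

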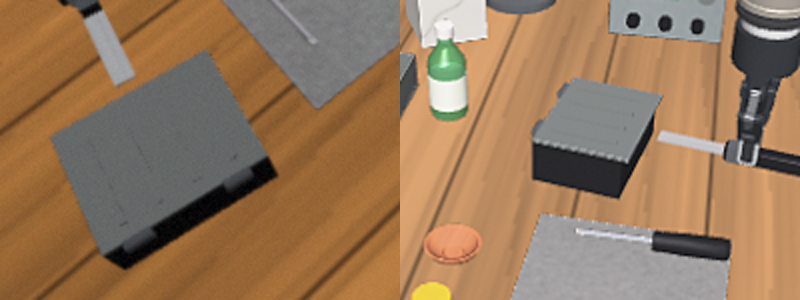

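The blade lines up with the middle of the front face, tip about 24 mm out and level with the slot. Inserting it 30 mm deep.

{"method": "send_rows", "body": {
  "deltas": "0.012 0 0.002 0; 0.024 0 0.002 0; 0.034 0 0.002 0; 0.044 0 0.002 0; 0.054 0 0.002 0"
}}

```text
t: 7.8
eef_pos: [0.4303, -0.242, 0.0502]
tool_rot: [-0.0, 0.996, -0.094, 0.0]
contact_force: [0.0, 0.2, -1.1]
gripper_width: 0.176
grasp_force: 117.7
```

{"method": "send_rows", "body": {
  "deltas": "0.001 0 -0.002 0; 0.001 0 -0.004 0; 0.001 0 -0.006 0; 0.001 0 -0.01 0; 0.001 0 -0.014 0"
}}

```text
t: 8.3
eef_pos: [0.4296, -0.2419, 0.0645]
tool_rot: [-0.0, 0.996, -0.094, -0.0]
contact_force: [0.3, -0.0, -2.0]
gripper_width: 0.178
grasp_force: 117.6
```

Run:
```python
from h import *
rel([.376,-.2314,.0513],-10.8)
p=shot('side'); r=bot.masks_of(p,'flat_cover')[0];w=maskpts(p,r['mask'])
a=np.radians(-10.8);U=np.array([np.cos(a),np.sin(a)]);S=np.array([.5077,-.2565]);X=(w[:,:2]-S)@U
k=(X>-.01)&(X<.1)&(w[:,2]>.055);print(np.degrees(np.arctan(np.polyfit(X[k],w[k,2],1))))
```

```text
t 8.3 pos [ 0.4296 -0.2419  0.0645] yaw -10.84 tilt [-0.001  0.    -1.   ] F [ 0.3 -0.  -2. ] w 0.178 117.6
delta [-0.0546 -0.0003  0.0133] spin -0.04
[-3.72822911  3.91948846]
```

The cover is rising (about 4°). I'll carry on along an 80 mm arc about the hinge.

{"method": "send_rows", "body": {
  "deltas": "0.001 0 -0.008 0; 0.003 0 -0.016 0; 0.006 0 -0.024 0; 0.0095 0 -0.0315 0; 0.0135 0 -0.0385 0"
}}

```text
t: 8.9
eef_pos: [0.4437, -0.2447, 0.1036]
tool_rot: [0.0, 0.996, -0.094, 0.0]
contact_force: [-2.4, 0.8, -1.7]
gripper_width: 0.175
grasp_force: 117.6
```

{"method": "send_rows", "body": {
  "deltas": "0.005 0 -0.0065 0; 0.0105 0 -0.0125 0; 0.016 0 -0.018 0; 0.0225 0 -0.0225 0; 0.029 0 -0.0265 0"
}}

```text
t: 9.4
eef_pos: [0.4727, -0.2501, 0.1297]
tool_rot: [0.0, 0.996, -0.094, 0.0]
contact_force: [-0.8, 0.7, -1.6]
gripper_width: 0.17
grasp_force: 117.7
```

```bash
cat > ang.py <<'E'
from h import *
rel([.376,-.2314,.0513],-10.8)
p=shot('side'); q=p; r=bot.masks_of(p,'flat_cover')[0];w=maskpts(p,r['mask'])
a=np.radians(-10.8);U=np.array([np.cos(a),np.sin(a)]);S=np.array([.5077,-.2565]);X=(w[:,:2]-S)@U
k=(X>-.01)&(X<.125)&(w[:,2]>.065);print(k.sum())
f=cv2.fitLine(np.c_[X,w[:,2]][k].astype(np.float32),cv2.DIST_HUBER,0,.001,.01).ravel();print(f,np.degrees(np.arctan2(f[1],-f[0])), w[k,2].max())
cv2.imwrite('pics/c.png',np.hstack([p['img'],shot('scene')['img']])[150-150:384,112:912][:,:,::-1])
E
python3 ang.py
```

```text
t 9.4 pos [ 0.4727 -0.2501  0.1297] yaw -10.82 tilt [ 0. -0. -1.] F [-0.8  0.7 -1.6] w 0.17 117.7
delta [-0.0985 -0.0002  0.0784] spin -0.02
169
[ 0.4695396  -0.8829114   0.07309565  0.13358846] -118.00441 0.16364564632063505
```

View pics/c.png

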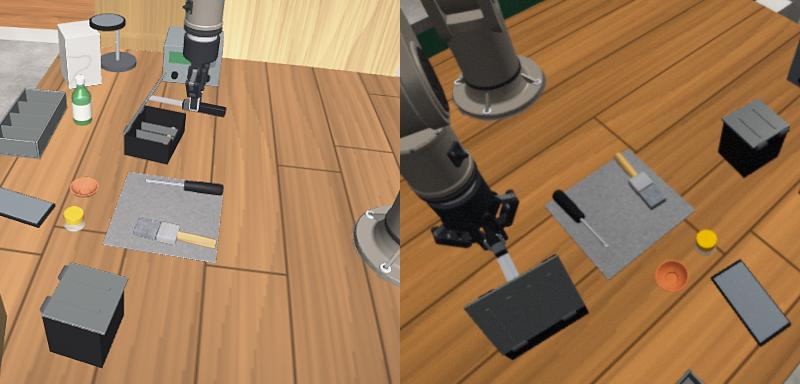

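The cover stands at about 62° on the blade tip, and the gripper is well clear of it. I'll push it on to about 80°, then draw back.

{"method": "send_rows", "body": {
  "deltas": "0.006 0 -0.002 0; 0.012 0 -0.003 0; 0.018 0 -0.003 0; 0.023 0 -0.003 0; 0.027 0 -0.003 0"
}}

```text
t: 10.05
eef_pos: [0.499, -0.2552, 0.1322]
tool_rot: [-0.0, 0.996, -0.094, 0.0]
contact_force: [-2.4, -0.1, -0.1]
gripper_width: 0.172
grasp_force: 117.9
```

{"method": "send_rows", "body": {
  "deltas": "0 0 0 0; -0.01 0 0 0; -0.03 0 0 0; -0.06 0 0 0; -0.1 0 0 0"
}}

```text
t: 10.55
eef_pos: [0.3998, -0.236, 0.1324]
tool_rot: [0.0, 0.996, -0.094, 0.001]
contact_force: [-0.7, -0.5, -0.6]
gripper_width: 0.173
grasp_force: 117.9
```

```bash
python3 ang.py; python3 -c "
from h import *
rel([.491,-.0187,.117],2.2)"
```

```text
t 10.55 pos [ 0.3998 -0.236   0.1324] yaw -10.79 tilt [ 0.002 -0.    -1.   ] F [-0.7 -0.5 -0.6] w 0.173 117.9
delta [-0.0244 -0.0001  0.0811] spin 0.01
731
[ 0.12730938 -0.9918631   0.10170858  0.12235522] -97.31414 0.17513470958465016
t 10.7 pos [ 0.3967 -0.2359  0.132 ] yaw -10.92 tilt [-0.002  0.    -1.   ] F [1.  0.4 0.4] w 0.173 117.9
delta [ 0.0515 -0.2311  0.0149] spin -13.12
```

The cover stands at about 83° and stays put. Now I'll take the tool back to where it lay.

{"method": "send_rows", "body": {
  "deltas": "0 -0.04 0 0; 0.01 -0.085 0 0; 0.02 -0.13 0 0; 0.03 -0.17 0 0; 0.04 -0.2 0 0"
}}

```text
t: 11.2
eef_pos: [0.4785, -0.0443, 0.1328]
tool_rot: [-0.0, 0.996, -0.093, 0.001]
contact_force: [1.1, -0.3, -1.3]
gripper_width: 0.172
grasp_force: 117.9
```

{"method": "send_rows", "body": {
  "deltas": "0.01 -0.031 0 0; 0.01 -0.031 0 -6.5; 0.01 -0.031 0 -13; 0.01 -0.031 0 -13; 0.01 -0.031 0.01 -13"
}}

```text
t: 11.7
eef_pos: [0.494, -0.0189, 0.1231]
tool_rot: [-0.0, 1.0, 0.017, 0.002]
contact_force: [-0.0, 0.5, -0.3]
gripper_width: 0.169
grasp_force: 118.0
```

Run:
```python
from h import *
rel([.491,-.0187,.0175],2.2)
p=shot('wrist'); r=bot.masks_of(p,'pry_mid')[0];w=maskpts(p,r['mask'])
for b in np.arange(.45,.61,.02):
    k=abs(w[:,0]-b)<.005
    if k.sum()>5: print(round(b,3),np.round(np.median(w[k],0),4))
```

```text
t 11.7 pos [ 0.494  -0.0189  0.1231] yaw 1.97 tilt [ 0.003  0.    -1.   ] F [-0.   0.5 -0.3] w 0.169 118.0
delta [-0.0033 -0.0003  0.1056] spin -0.23
0.47 [ 0.47   -0.0193  0.1287]
0.49 [ 0.49   -0.0182  0.1287]
0.51 [ 0.51   -0.0176  0.1293]
0.53 [ 0.53   -0.0169  0.1198]
0.55 [ 0.55   -0.0163  0.1199]
0.57 [ 0.57   -0.0158  0.1199]
0.59 [ 0.5901 -0.0151  0.12  ]
```

{"method": "send_rows", "body": {
  "deltas": "0 0 0.03 0; 0 0 0.06 0; 0 0 0.085 0; 0 0 0.095 0; 0 0 0.1 0"
}}

```text
t: 12.3
eef_pos: [0.4922, -0.0189, 0.0215]
tool_rot: [0.0, 1.0, 0.019, -0.001]
contact_force: [-0.2, 0.1, -1.3]
gripper_width: 0.176
grasp_force: 117.9
```

{"method": "send_rows", "body": {
  "deltas": "0 0 0.002 0; 0 0 0.004 0; 0 0 0.005 0; 0 0 0.005 0; 0 0 0.005 0"
}}

```text
t: 12.8
eef_pos: [0.493, -0.0189, 0.0178]
tool_rot: [0.0, 1.0, 0.019, 0.0]
contact_force: [-1.0, -0.1, -0.8]
gripper_width: 0.176
grasp_force: 117.9
```

{"method": "send_rows", "body": {
  "deltas": "0 0 0.0005 0; 0 0 0.0005 0; 0 0 0.0005 0; 0 0 0.0005 0; 0 0 0.0005 0",
  "claw": 0.4
}}

```text
t: 13.3
eef_pos: [0.4928, -0.0188, 0.0168]
tool_rot: [-0.0, 1.0, 0.019, 0.0]
contact_force: [-0.8, 0.1, -0.5]
gripper_width: 0.4
grasp_force: 0.0
```

{"method": "send_rows", "body": {
  "deltas": "0 0 0 0; 0 0 -0.01 0; 0 0 -0.04 0; 0 0 -0.08 0; 0 0 -0.12 0"
}}

```text
t: 13.8
eef_pos: [0.4922, -0.0187, 0.1385]
tool_rot: [-0.0, 1.0, 0.019, -0.0]
contact_force: [0.7, 0.4, 0.9]
gripper_width: 0.401
grasp_force: 0.0
```

{"method": "send_rows", "body": {
  "deltas": "0 0 -0.04 0; 0 0 -0.06 0; 0 0 -0.06 0; 0 0 -0.06 0; 0 0 -0.06 0"
}}

```text
t: 14.3
eef_pos: [0.4918, -0.0189, 0.1959]
tool_rot: [0.0, 1.0, 0.019, -0.001]
contact_force: [-0.3, -0.1, 0.4]
gripper_width: 0.403
grasp_force: 0.0
```

```bash
python3 ang.py
python3 - <<'E'
from h import *
p=shot('wrist'); r=bot.masks_of(p,'pry_mid')[0];w=maskpts(p,r['mask']);print(np.percentile(w,[1,50,99],axis=0))
E
```

```text
t 14.3 pos [ 0.4918 -0.0189  0.1959] yaw 2.18 tilt [-0.002 -0.    -1.   ] F [-0.3 -0.1  0.4] w 0.403 0.0
delta [-0.1235  0.208   0.1449] spin 12.98
790
[ 0.12658207 -0.9919561   0.10105015  0.12717366] -97.272125 0.17544556672276612Traceback (most recent call last):
  File "<stdin>", line 2, in <module>
IndexError: list index out of range
```

View pics/c.png

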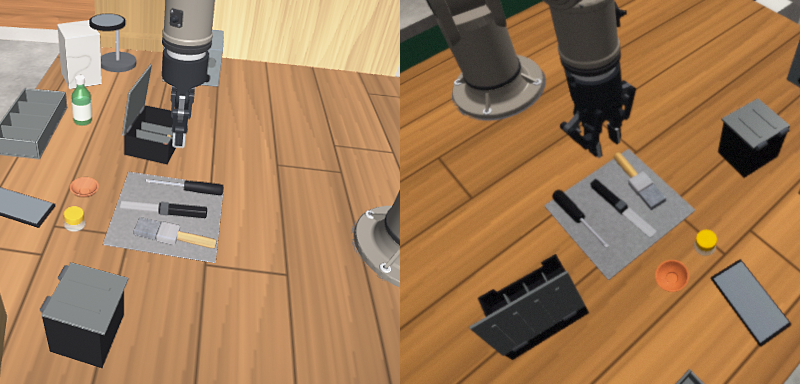

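The tool lies flat in the middle of the mat, the cover stands open at about 83°, and the robot is touching nothing.

```bash
python3 -c "
from station import bot
print(bot.hand_in())"
```

```text
the job is handed in; nothing more can be done
None
```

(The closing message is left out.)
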